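Tip the counted pipe fittings into the crate

ROBOT

A 7-joint arm with a two-finger parallel gripper is mounted at the origin on the work surface. World frame = base frame: x ahead of the robot, y to its left, z up, the work surface at z = 0. Lengths are in m, angles in degrees, forces in N, time in s.
With the tool pointing down it reaches from about 0.425 to 0.875 m from the base axis. Payload 4.7 kg.
Tool frame: the origin (TCP) lies midway between the tips of the shut fingers; the grasp point (between the pads) lies 19 mm behind it (env.grip_depth is the distance from the TCP to the grasp point, in m); z points along the fingers, y is the line along which they close (so a half turn about z gives the same grasp; the last joint's range is limited). The gripper opens to 87 mm and grips with 3 to 60 N. Pads are 19 mm wide; open, the fingers measure 117 mm over their backs; the gripper's body (75 mm by 190 mm) begins 51 mm behind the grasp point.
Start: joints at [-66.228, 18.392, -4.016, 83.108, 1.295, 78.541, -3.26], TCP at [0.254, 0.598, 0.202] pointing down, gripper open.
Joint ranges: [-163.93, 163.93], [-17.29, 119.83], [-79.2, 71.16], [3.27, 140.29], [-89.18, 269.18], [5.43, 117.66], [-154.24, 154.24]. Speed limits (degrees/s): [147.25, 147.25, 180, 180, 180, 180, 180].

INTERFACE

Orientations are given as [roll, pitch, yaw] about the fixed x, y, z axes, in that order (R = Rz(yaw) Ry(pitch) Rx(roll)).
In Python, from cell import get_obs, optics, env, nets gives the robot as it stands.
- The arm moves only by the shell command python3 -m creep 'ROWS' [FORCE]. ROWS is JSON, a list of rows, each an object of numbers: "wx", "wy", "wz": the turn, a rotation vector about the tool's x, y, z in degrees; "tx", "ty", "tz": the shift along the tool's x, y, z in mm; "gripper": the opening, from -1 (shut) to 1 (fully open). A call has 1 to 5 rows; each row is the pose to reach, as a shift and turn from the pose commanded when the call began, along the tool's axes at that moment; what a row does not reach only later rows make up. A row lasts 1/12 s, in which the tool goes at most 41.7 mm and 7.16 degrees, less where a joint would pass 70% of its speed; a pose out of reach is approached as far as the arm can. A call with a gripper value outside its range is refused whole. The fingers move at their own pace and stop on an object; FORCE is the grip in N (left out, the last holds). Time passes only in rows, so rows that repeat a pose let the fingers close. It gives the time, the measured TCP pose, the force, the opening and the grip force at its end, in the units of the state.
- get_obs(): the state, without advancing time (a new reading comes with each control period).
- optics.read_camera(name): name is "scene" or "top"; returns (picture, depth): 384x512x3 uint8, red, green, blue; 384x512 float32, m along the optical axis (not along the pixel's ray), 0 where there is no reading.
- optics.camera_info(name): a dict with "fovy" (degrees; the focal length in pixels is half the picture's height over the tangent of half this angle, whatever the lens; pixels are square), "cx", "cy" (the principal point, pixels), "R" (3x3) and "t" (3): a world point X has camera coordinates R X + t. Camera axes: x right, y down, z forward; pixel columns grow to the right and rows downward; lengths in m; the calibration is good to about 2 mm. A picture is of the moment at which its call begins. camera_info takes no time and is no camera call.
- env.sign_off(): hands the job in; it is judged then, once.
Trained networks look in the newest picture that a camera, given by its name, has taken for a name from the list of things; names that differ only in an ending like _2 or _b are one class to them, and where a whole thing is asked for, a point or a joint stands for the part that bears it (a point fixed in the world has none). Each returns a list of dicts, best first, with "confidence" (0 to 1); they miss things now and then, are a little off and sometimes report something else, mostly with a low value. They report only what shows in the picture. A call takes as long as a camera call. They do not tell look-alikes from the thing itself.
- nets.look_for(query, camera): "point" ([x, y, z] in m, in world coordinates, good to about 4 mm: the middle of the surface that is visible of it).
- nets.place_of(query, camera): "point" ([x, y, z] in m, in world coordinates, good to about 4 mm: a listed point, or the origin of a listed thing).
The state is a dict: "time_s": time; "qpos": joint angles; "joint_velocities": joint speeds; "effort": joint torques, N m; "tool_pos": TCP position; "tool_rot": TCP orientation; "force": force on the tool from outside, world axes, zero at the start; "wrist_torque": the same for the moment, N m; "grip_width": finger opening in m; "grasp_force": force on a finger pad.
Only numpy, scipy, OpenCV 4.12 (cv2) and the standard library are available. Lean on these libraries where they do the work, as an engineer would, in place of code of your own. Each camera call takes 0.05 s, during which the arm holds its last target. There are 200 camera calls.

TASK

The skip at the packing bench holds a counted batch of five pipe fittings: push it over past its detent until it lies fully tipped and all five have slid into the yellow crate below. Then ease it back upright, without slamming it, until it clicks home against its rest, and let go. Leave the crate and the other things on the bench where they stand.

Things in the scene. Friction and masses are not known exactly. Their poses are not given: they have to be found in the camera images.
- station: Fixed stand of the tipping skip: two blue flat-bar side frames, 280 mm wide over the feet, bolted down. Origin on the bench straight below the middle of the hinge axis; x points to the pouring side (the crate), y along the hinge axis, z up. It reaches from 200 mm behind the origin to 34 mm before it, side frames 209 mm high.
- skip_hinge (a point): Middle of the hinge axis (fixed), 175 mm above the bench over the station's origin; the axis runs along the station's y.
- skip (a joint): Tilt of the skip about the hinge (rad): 0 = upright on its rest, as it starts; it grows as the top swings over to the pouring side; 1.31 = fully tipped on its stop. Loaded, it goes over by its own weight beyond about 0.6, and stays tipped; empty, the slightly stiff hinge holds it near its balance (0.55 to 0.7).
- detent (a point): Spring roller of the detent, on the outside of the +y side frame at hinge height. It holds the skip upright: a nib on the skip rides over it between tilts of about 0.02 and 0.35 (crest 0.19). Breaking away takes 3 to 4 N at the push bar. Coming back, the nib meets the roller near 0.36, where the skip stops unless pushed on with 2 to 3 N at the bar; past the crest it snaps home to 0.
- skip_bar (a point): Middle of the push bar (moves with the skip): round steel bar, 16 mm diameter, parallel to the hinge axis, 146 mm free between its brackets. Upright it lies 90 mm behind and 125 mm above the hinge axis, 300 mm above the bench; fully tipped 98 mm before and 119 mm above the axis. A vertical gripper can straddle or pinch it all along its arc; the bar turns in the grip.
- skip_lip (a point): Middle of the pouring lip, the front edge of the skip's floor. The skip is an open steel pan, about 0.9 kg, 168 mm wide and 160 mm long, with 66 mm back and side walls; upright, its floor lies at hinge height and its rim 63 mm below the push bar.
- crate: Loose yellow plastic crate, 220 x 300 x 75 mm, walls and floor 6 mm, about 0.8 kg, standing under the pouring lip. Origin: centre of its underside; x is the 220 mm way (same sense as the station's x), z up.
- elbow_a: Black-iron 90 degree pipe elbow, 41 x 41 x 33 mm, 100 g, loose in the skip at the start. Origin: middle of its underside as it lies flat at the start.
- elbow_b: Black-iron 90 degree pipe elbow, 41 x 41 x 33 mm, 100 g, loose in the skip at the start. Origin: middle of its underside as it lies flat at the start.
- coupling_a: Black-iron pipe coupling, a sleeve of 35 mm diameter and 40 mm length, 85 g, standing loose in the skip at the start. Origin: centre of the end it stands on at the start.
- coupling_b: Black-iron pipe coupling, a sleeve of 35 mm diameter and 40 mm length, 85 g, standing loose in the skip at the start. Origin: centre of the end it stands on at the start.
- coupling_c: Black-iron pipe coupling, a sleeve of 35 mm diameter and 40 mm length, 85 g, standing loose in the skip at the start. Origin: centre of the end it stands on at the start.
- sealant_can: Bystander. Aluminium can, 66 mm diameter, 105 mm high, beside the stand. Origin: centre of its underside.
- ball_valve: Bystander. Brass ball valve, 68 mm long, with a lever on top, 60 mm high, beside the stand. Origin: under its middle.
- spanner: Bystander. Steel spanner, 190 mm long, flat on the bench beside the crate. Origin: under its middle.
- tape_roll: Bystander. Roll of brown tape, 104 mm diameter, 48 mm high, lying beside the crate. Origin: centre of its underside.
- carton: Bystander. Open cardboard box, 170 x 130 x 90 mm. Origin: centre of its underside.
- jar: Bystander. Clear plastic jar with black cap, 70 mm diameter, 100 mm high. Origin: centre of its underside.
- bench_brush: Bystander. Flat hand brush with a wooden handle, 220 mm long, lying on the bench. Origin: under its middle.
Not all that is in view belongs to the job. Leave any white look-alike of the coupling_c alone.

How it is judged (in metres and radians):
On the way:
1. the skip is fully tipped (beyond 1.2 rad) (value of joint skip above 1.2 rad), for 0.2 s.
At the end, for the whole second after the job is handed in: The skip is back upright within 0.06 rad of its rest and still; all five fittings lie still inside the crate (their origins within its outline and less than 85 mm above its underside) (value of joint skip below 0.06 rad and velocity of joint skip between -0.05 and 0.05 rad/s and x of elbow_a in the frame of crate between -0.112 and 0.112 m and y of elbow_a in the frame of crate between -0.152 and 0.152 m and z of each of elbow_a, elbow_b, coupling_a, coupling_b, coupling_c in the frame of crate below 0.085 m and linear speed of each of elbow_a, elbow_b, coupling_a, coupling_b, coupling_c below 0.03 m/s and x of elbow_b in the frame of crate between -0.112 and 0.112 m and y of elbow_b in the frame of crate between -0.152 and 0.152 m and x of coupling_a in the frame of crate between -0.112 and 0.112 m and y of coupling_a in the frame of crate between -0.152 and 0.152 m and x of coupling_b in the frame of crate between -0.112 and 0.112 m and y of coupling_b in the frame of crate between -0.152 and 0.152 m and x of coupling_c in the frame of crate between -0.112 and 0.112 m and y of coupling_c in the frame of crate between -0.152 and 0.152 m); the robot touches nothing.
It fails at once if the skip is slammed back: it swings towards upright faster than 2.8 rad/s (about 0.43 m/s at the push bar) as it comes onto the detent (tilt 0.5 to 0.2) (value of joint skip between 0.2 and 0.5 rad and velocity of joint skip below -2.8 rad/s).
It fails at once if the crate is shoved more than 50 mm (distance of crate from where it was at the start of the episode above 0.05 m).
It fails at once if another thing on the bench is moved more than 40 mm (distance of any of sealant_can, ball_valve, spanner, tape_roll, carton, jar, bench_brush from where it was at the start of the episode above 0.04 m).
It also fails if it takes over 48 s, if anything falls off the work surface, if the arm or the gripper's body presses on something with over 40 N, if the wrist force passes 120 N, or if a joint passes its speed limit or range.

## Working session

There is one attempt and no reset: what is moved stays moved. The work goes in short steps, Python scripts to look and compute and a shell command to move; the robot and the scene stay as the last step left them, time stands still between calls to the robot, and variables do not carry over. Pictures are saved under pics/ and viewed, at most 10 in all, crops included, and the job is handed in when it is done.

```bash
mkdir -p pics; ls; python3 - <<'E'
from cell import get_obs, optics, env, nets
import cv2,numpy as np
for c in ("scene","top"):
    p,d=optics.read_camera(c); cv2.imwrite(f"pics/{c}0.png",p[:,:,::-1])
for q in ("skip_bar","skip_hinge","station","detent","skip_lip","crate"):
    for c in ("scene","top"):
        r=nets.place_of(q,c); print(q,c,[(np.round(x["point"],3).tolist(),round(x["confidence"],2)) for x in r[:2]])
o=get_obs(); print(o["time_s"],o["tool_pos"],o["tool_rot"],o["force"])
E
```

```text
pics
skip_bar scene [([0.448, 0.018, 0.297], 0.69), ([0.613, 0.072, 0.179], 0.69)]
skip_bar top [([0.455, 0.021, 0.303], 0.7)]
skip_hinge scene [([0.538, 0.049, 0.177], 0.85)]
skip_hinge top [([0.534, 0.042, 0.174], 0.8), ([0.455, 0.021, 0.3], 0.2)]
station scene []
station top []
detent scene [([0.459, 0.155, 0.174], 0.9)]
detent top [([0.456, 0.154, 0.179], 0.92), ([0.509, -0.002, 0.17], 0.71)]
skip_lip scene [([0.613, 0.077, 0.179], 0.7)]
skip_lip top [([0.611, 0.07, 0.181], 0.8)]
crate scene [([0.655, 0.073, -0.001], 0.86)]
crate top [([0.656, 0.073, 0.003], 0.74), ([0.671, -0.165, 0.002], 0.36)]
0.7 [0.25363073 0.59850138 0.20202315] [1.79992218e+02 1.99507700e-03 1.57036986e+02] [-0.21755061 -0.72210737 -0.06597964]
```

View pics/scene0.png

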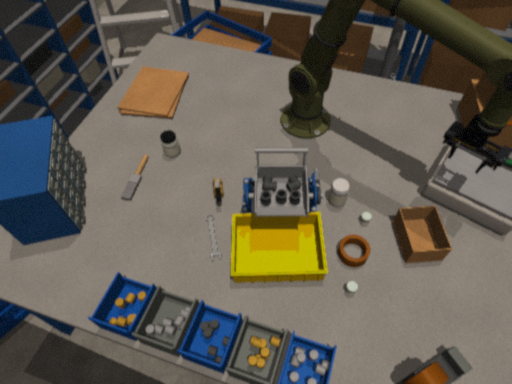

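View pics/top0.png

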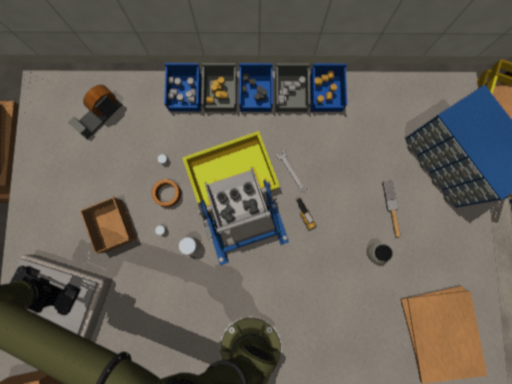

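Scene view: the skip is at (281,190) with its push bar at (281,151), and the yellow crate in front of it at (279,247). The can is at (340,190), the valve at (218,190), the spanner at (213,238) and the tape at (353,250). White look-alike couplings stand at (366,217) and (351,288).
Could be mistaken for the push bar: the pan rim/front edge (280,213), the blue frame bars (248,195) and (317,190), and the crate rim (280,214). I choose the grey raised bar at (281,151) scene / about (247,243) top, and check it with a crop and the depth.

```bash
cat > h.py <<'E'
from cell import get_obs, optics, env, nets
import cv2,numpy as np
def cloud(c):
    p,d=optics.read_camera(c); k=optics.camera_info(c)
    f=p.shape[0]/2/np.tan(np.radians(k["fovy"])/2)
    v,u=np.indices(d.shape); X=np.stack([(u-k["cx"])/f*d,(v-k["cy"])/f*d,d],-1)
    W=(X-np.array(k["t"]))@np.array(k["R"]); W[d==0]=np.nan
    return p,W
E
python3 - <<'E'
from h import *
ims=[]
for c,b in (("scene",(130,230,230,340)),("top",(160,270,180,300))):
    p,W=cloud(c); r0,r1,c0,c1=b
    ims.append(cv2.resize(p[r0:r1,c0:c1],(390,360),interpolation=2))
    m=(abs(W[...,0]-.5)<.15)&(abs(W[...,1]-.04)<.2)&(W[...,2]>.275)&(W[...,2]<.33)
    P=W[m]; x=P[:,:2]; mu=x.mean(0); s=np.linalg.svd(x-mu)[2]; t=(x-mu)@s[0]
    print(c,len(P),mu.round(4),P[:,2].max().round(4),"dir",np.degrees(np.arctan2(s[0][1],s[0][0])).round(1),(mu+s[0]*t.min()).round(3),(mu+s[0]*t.max()).round(3))
    m=(W[...,0]>.4)&(W[...,0]<.9)&(abs(W[...,1]-.07)<.25)&(p[...,0]>150)&(p[...,2]<60)&(p[...,1]>120)&(W[...,2]>.05)
    print(" crate rim",len(W[m]),cv2.minAreaRect(W[m][:,:2].astype(np.float32)))
cv2.imwrite("pics/crop1.png",np.hstack(ims)[:,:,::-1])
E
```

```text
scene 271 [0.4556 0.0213] 0.3128 dir -70.7 [0.429 0.097] [ 0.484 -0.059]
 crate rim 764 ((0.6562343239784241, 0.07428477704524994), (0.23123523592948914, 0.3102760910987854), 20.23397445678711)
top 288 [0.4533 0.0222] 0.3142 dir 108.3 [ 0.48  -0.059] [0.427 0.103]
 crate rim 347 ((0.6548663377761841, 0.07816869020462036), (0.22606830298900604, 0.3068724274635315), 19.46390724182129)
```

View pics/crop1.png

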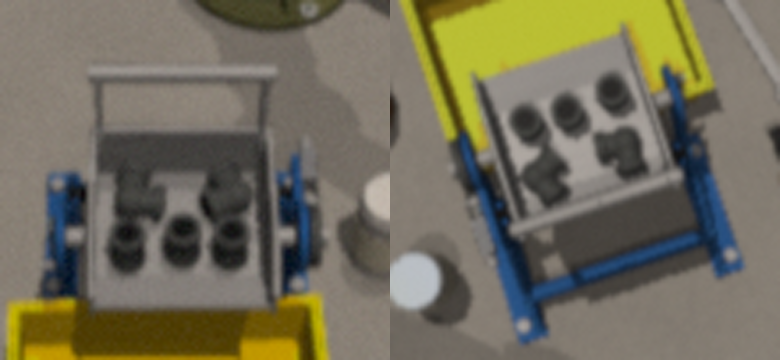

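Crop: the push bar is the grey bar on brackets behind the pan, at (183,72) left and (600,205) right. The five black fittings are in the pan. The bar's centre is about (0.455, 0.022, 0.302), and the station's yaw is about 19°.

```bash
cat > go.py <<'E'
import sys
from h import *
# usage: go.py x y z yaw -> tool-axis shift (mm) and wz from the present pose
x,y,z,yaw=map(float,sys.argv[1:]); o=get_obs(); p=o["tool_pos"]; a=np.radians(o["tool_rot"][2])
d=np.array([x,y,z])-p; c,s=np.cos(a),np.sin(a)
print("t",o["time_s"],"pos",np.round(p,4),"rot",np.round(o["tool_rot"],1),"q",np.round(o["qpos"],0),"F",np.round(o["force"],1))
print("tx %.1f ty %.1f tz %.1f wz %.1f"%(1e3*(c*d[0]+s*d[1]),1e3*(s*d[0]-c*d[1]),-1e3*d[2],(o["tool_rot"][2]-yaw+180)%360-180))
E
python3 -m creep '[{"tx":-410,"ty":-452,"tz":-178,"wz":48},{"tx":-410,"ty":-452,"tz":-178,"wz":48},{"tx":-410,"ty":-452,"tz":-178,"wz":48},{"tx":-410,"ty":-452,"tz":-178,"wz":48},{"tx":-410,"ty":-452,"tz":-178,"wz":48}]'
python3 go.py 0.455 0.022 0.38 109
```

```text
t 0.8 pos [0.2536 0.5985 0.202 ] rot [180.   0. 157.] q [-66.  18.  -4.  83.   1.  79.  -3.] F [-0.9  0.6 -0.2]
tx -410.3 ty -452.3 tz -178.0 wz 48.0validation failed for argument at $[0]...
```

```bash
python3 -m creep '[{"wx":0,"wy":0,"wz":48,"tx":-410,"ty":-452,"tz":-178,"gripper":1},{"wx":0,"wy":0,"wz":48,"tx":-410,"ty":-452,"tz":-178,"gripper":1},{"wx":0,"wy":0,"wz":48,"tx":-410,"ty":-452,"tz":-178,"gripper":1},{"wx":0,"wy":0,"wz":48,"tx":-410,"ty":-452,"tz":-178,"gripper":1},{"wx":0,"wy":0,"wz":48,"tx":-410,"ty":-452,"tz":-178,"gripper":1}]'
python3 go.py 0.455 0.022 0.38 109
```

```text
time_s: 1.22
tool_pos: [0.3199, 0.4078, 0.2609]
tool_rot: [180.0, -0.0, 120.9]
force: [1.5, 0.3, -0.6]
grip_width: 0.087
grasp_force: 0.0
t 1.2167 pos [0.3199 0.4078 0.2609] rot [180.   -0.  120.9] q [-59.   1.   4.  97.  -0.  82. -24.] F [ 1.5  0.3 -0.6]
tx -400.4 ty -82.1 tz -119.1 wz 11.9
```

```bash
python3 -m creep '[{"wx":0,"wy":0,"wz":12,"tx":-400,"ty":-82,"tz":-119,"gripper":1},{"wx":0,"wy":0,"wz":12,"tx":-400,"ty":-82,"tz":-119,"gripper":1},{"wx":0,"wy":0,"wz":12,"tx":-400,"ty":-82,"tz":-119,"gripper":1},{"wx":0,"wy":0,"wz":12,"tx":-400,"ty":-82,"tz":-119,"gripper":1},{"wx":0,"wy":0,"wz":12,"tx":-400,"ty":-82,"tz":-119,"gripper":1}]'
python3 go.py 0.455 0.022 0.38 109
```

```text
time_s: 1.63
tool_pos: [0.3871, 0.2193, 0.3195]
tool_rot: [179.9, -0.0, 109.2]
force: [1.0, -0.4, -0.6]
grip_width: 0.0868
grasp_force: 0.0
t 1.6333 pos [0.3871 0.2193 0.3195] rot [179.9  -0.  109.2] q [-50. -10.  15.  99.   2.  90. -16.] F [ 1.  -0.4 -0.6]
tx -208.6 ty -0.8 tz -60.5 wz 0.2
```

```bash
python3 -m creep '[{"wx":0,"wy":0,"wz":0,"tx":-40,"ty":0,"tz":-20,"gripper":1},{"wx":0,"wy":0,"wz":0,"tx":-80,"ty":0,"tz":-30,"gripper":1},{"wx":0,"wy":0,"wz":0,"tx":-120,"ty":0,"tz":-30,"gripper":1},{"wx":0,"wy":0,"wz":0,"tx":-160,"ty":0,"tz":-30,"gripper":1},{"wx":0,"wy":0,"wz":0,"tx":-200,"ty":0,"tz":-30,"gripper":1}]'
python3 go.py 0.455 0.022 0.281 109
```

```text
time_s: 2.05
tool_pos: [0.453, 0.0301, 0.3493]
tool_rot: [179.9, -0.0, 109.2]
force: [0.4, 0.4, 0.8]
grip_width: 0.087
grasp_force: 0.0
t 2.05 pos [0.453  0.0301 0.3493] rot [179.9  -0.  109.2] q [-41. -10.  29.  95.   5.  93.   7.] F [0.4 0.4 0.8]
tx -8.3 ty -0.8 tz 68.3 wz 0.2
```

```bash
python3 -m creep '[{"wx":0,"wy":0,"wz":0,"tx":-8,"ty":0,"tz":25,"gripper":1},{"wx":0,"wy":0,"wz":0,"tx":-8,"ty":0,"tz":50,"gripper":1},{"wx":0,"wy":0,"wz":0,"tx":-8,"ty":0,"tz":66,"gripper":0},{"wx":0,"wy":0,"wz":0,"tx":-8,"ty":0,"tz":66,"gripper":-0.3},{"wx":0,"wy":0,"wz":0,"tx":-8,"ty":0,"tz":66,"gripper":-0.3}]' 5
python3 - <<'E'
from h import *
p,W=cloud("top"); q,V=cloud("scene")
cv2.imwrite("pics/c2.png",np.hstack([cv2.resize(q[130:230,230:340],(390,360),interpolation=2),cv2.resize(p[160:270,180:300],(390,360),interpolation=2)])[:,:,::-1])
E
```

```text
time_s: 2.47
tool_pos: [0.4549, 0.0249, 0.2825]
tool_rot: [-180.0, -0.0, 109.2]
force: [-0.1, 0.2, -0.1]
grip_width: 0.0743
grasp_force: 0.0
```

View pics/c2.png

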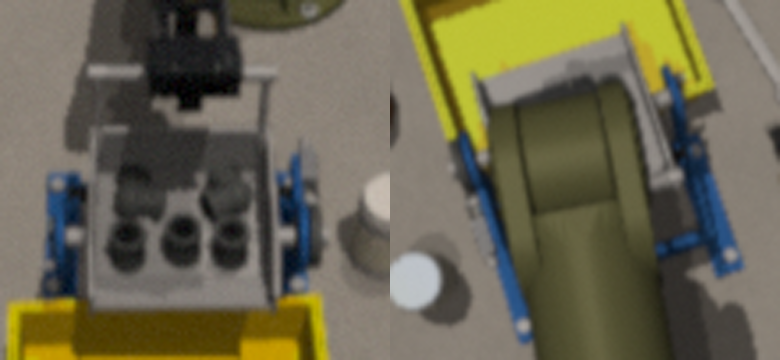

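The gripper straddles the middle of the bar: front finger at (190,100), bar ends at (92,72) and (275,72). I'll close on the bar.

```bash
R='{"wx":0}'; python3 -m creep '[{"wx":0,"wy":0,"wz":0,"tx":0,"ty":0,"tz":0,"gripper":-1},{"wx":0,"wy":0,"wz":0,"tx":0,"ty":0,"tz":0,"gripper":-1},{"wx":0,"wy":0,"wz":0,"tx":0,"ty":0,"tz":0,"gripper":-1},{"wx":0,"wy":0,"wz":0,"tx":0,"ty":0,"tz":0,"gripper":-1},{"wx":0,"wy":0,"wz":0,"tx":0,"ty":0,"tz":0,"gripper":-1}]' 12; python3 -m creep '[{"wx":0,"wy":0,"wz":0,"tx":0,"ty":0,"tz":0,"gripper":-1},{"wx":0,"wy":0,"wz":0,"tx":0,"ty":0,"tz":0,"gripper":-1},{"wx":0,"wy":0,"wz":0,"tx":0,"ty":0,"tz":0,"gripper":-1},{"wx":0,"wy":0,"wz":0,"tx":0,"ty":0,"tz":0,"gripper":-1},{"wx":0,"wy":0,"wz":0,"tx":0,"ty":0,"tz":0,"gripper":-1}]' 12
```

```text
time_s: 2.98
tool_pos: [0.4554, 0.025, 0.2828]
tool_rot: [180.0, -0.0, 109.2]
force: [-0.3, -0.6, 0.6]
grip_width: 0.0342
grasp_force: 0.0
time_s: 3.4
tool_pos: [0.453, 0.0241, 0.2837]
tool_rot: [-179.7, -0.1, 109.2]
force: [-8.1, -2.1, 10.6]
grip_width: 0.014
grasp_force: 13.0
```

```bash
python3 -m creep '[{"wx":0,"wy":0,"wz":0,"tx":0,"ty":10.5,"tz":-9.5,"gripper":-1},{"wx":0,"wy":0,"wz":0,"tx":0,"ty":24,"tz":-16.5,"gripper":-1},{"wx":0,"wy":0,"wz":0,"tx":0,"ty":38.5,"tz":-22,"gripper":-1},{"wx":0,"wy":0,"wz":0,"tx":0,"ty":53.5,"tz":-26,"gripper":-1},{"wx":0,"wy":0,"wz":0,"tx":0,"ty":68.5,"tz":-29,"gripper":-1}]' 12; python3 go.py 0.538 0.053 0.3 109
```

```text
time_s: 3.82
tool_pos: [0.5214, 0.0469, 0.3147]
tool_rot: [179.8, 0.0, 109.2]
force: [-1.7, -1.0, 12.7]
grip_width: 0.0057
grasp_force: 10.4
t 3.8167 pos [0.5214 0.0469 0.3147] rot [179.8   0.  109.2] q [-40.   0.  33.  91.  -0.  88.  11.] F [-1.7 -1.  12.7]
tx 0.3 ty 17.7 tz 14.7 wz 0.2
```

```bash
python3 - <<'E'
from h import *
q,V=cloud("scene")
cv2.imwrite("pics/c3.png",cv2.resize(q[110:240,210:350],(646,600),interpolation=2)[:,:,::-1])
for s in ("skip_bar","skip_lip"):
    for c in ("scene",):
        print(s,c,[(np.round(x["point"],3).tolist(),round(x["confidence"],2)) for x in nets.place_of(s,c)[:2]])
E
```

```text
skip_bar scene [([0.521, 0.038, 0.327], 0.69), ([0.573, 0.333, 0.002], 0.47)]
skip_lip scene [([0.607, 0.07, 0.136], 0.94), ([0.488, 0.074, 0.194], 0.61)]
```

View pics/c3.png

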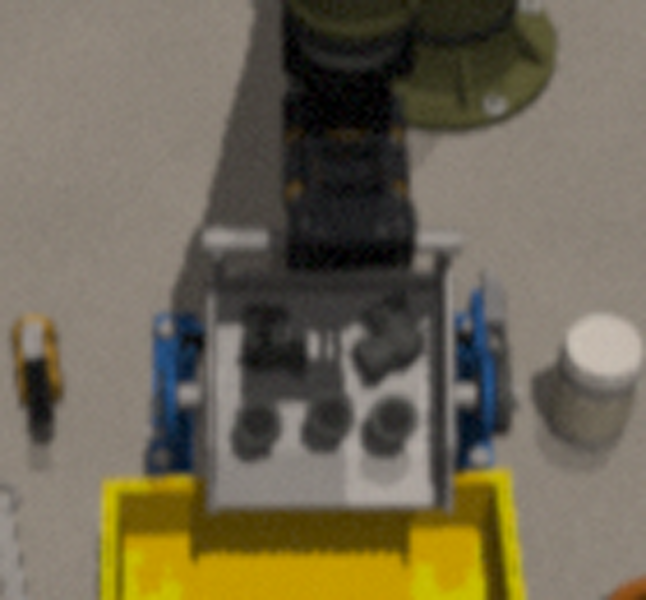

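The skip is tilted about 0.5 rad, with the bar at (333,240) still between the fingers and the fittings still in the pan. The grip width is odd, so I'll loosen to a straddle and push instead.

```bash
python3 -m creep '[{"wx":0,"wy":0,"wz":0,"tx":0,"ty":0,"tz":0,"gripper":-0.3},{"wx":0,"wy":0,"wz":0,"tx":0,"ty":0,"tz":0,"gripper":-0.3},{"wx":0,"wy":0,"wz":0,"tx":0,"ty":0,"tz":2,"gripper":-0.3},{"wx":0,"wy":0,"wz":0,"tx":0,"ty":0,"tz":4,"gripper":-0.3},{"wx":0,"wy":0,"wz":0,"tx":0,"ty":0,"tz":4,"gripper":-0.3}]' 12; python3 - <<'E'
from h import *
for s in ("skip_bar","skip_lip"):
        print(s,[(np.round(x["point"],3).tolist(),round(x["confidence"],2)) for x in (optics.read_camera("scene"),nets.place_of(s,"scene"))[1][:2]])
E
```

```text
time_s: 4.38
tool_pos: [0.5222, 0.0475, 0.3135]
tool_rot: [179.5, -0.0, 109.2]
force: [-3.3, -0.6, 20.8]
grip_width: 0.0263
grasp_force: 10.8
skip_bar [([0.511, 0.042, 0.328], 0.92)]
skip_lip [([0.609, 0.069, 0.144], 0.9)]
```

```bash
python3 -m creep '[{"wx":0,"wy":0,"wz":0,"tx":0,"ty":0,"tz":-4,"gripper":-0.1},{"wx":0,"wy":0,"wz":0,"tx":0,"ty":0,"tz":-8,"gripper":-0.1},{"wx":0,"wy":0,"wz":0,"tx":0,"ty":0,"tz":-8,"gripper":-0.1}]' 12; python3 - <<'E'
from h import *
q,V=cloud("scene")
cv2.imwrite("pics/c4.png",cv2.resize(q[120:190,240:330],(771,600),interpolation=2)[:,:,::-1])
for s in ("skip_bar","skip_lip"):
        print(s,[(np.round(x["point"],3).tolist(),round(x["confidence"],2)) for x in nets.place_of(s,"scene")[:2]])
p=V[120:190,240:330].reshape(-1,3); p=p[(p[:,2]>.29)&(p[:,2]<.36)]
a=np.radians(19); h=np.array([.538,.053]); 
sx=(p[:,:2]-h)@[np.cos(a),np.sin(a)]; sy=(p[:,:2]-h)@[-np.sin(a),np.cos(a)]
m=(abs(sy)>45)&(abs(sy)<72); print("bar top surf sx",np.round(np.percentile(sx[m],[5,50,95]),4),"z",np.round(np.percentile(p[m,2],[5,50,95]),4),m.sum())
E
```

```text
time_s: 4.83
tool_pos: [0.5202, 0.0476, 0.3162]
tool_rot: [179.9, 0.0, 109.2]
force: [-0.6, 0.1, -0.2]
grip_width: 0.0375
grasp_force: 0.0
skip_bar [([0.52, 0.039, 0.325], 0.85)]
skip_lip [([0.605, 0.069, 0.141], 0.98), ([0.52, 0.102, 0.207], 0.46)]Traceback (most recent call last):
  File "<stdin>", line 9, in <module>
    return _quantile_unchecked(
        a, q, axis, out, overwrite_input, method, keepdims, weights)
    return _ureduce(a,
                    func=_quantile_ureduce_func,
    ...<5 lines>...
                    overwrite_input=overwrite_input,
                    method=method)
    r = func(a, **kwargs)
    result = _quantile(arr,
                       quantiles=q,
    ...<2 lines>...
                       out=out,
                       weights=wgt)
    slices_having_nans = np.isnan(arr[-1, ...])
                                  ~~~^^^^^^^^^
IndexError: index -1 is out of bounds for axis 0 with size 0
```

View pics/c4.png

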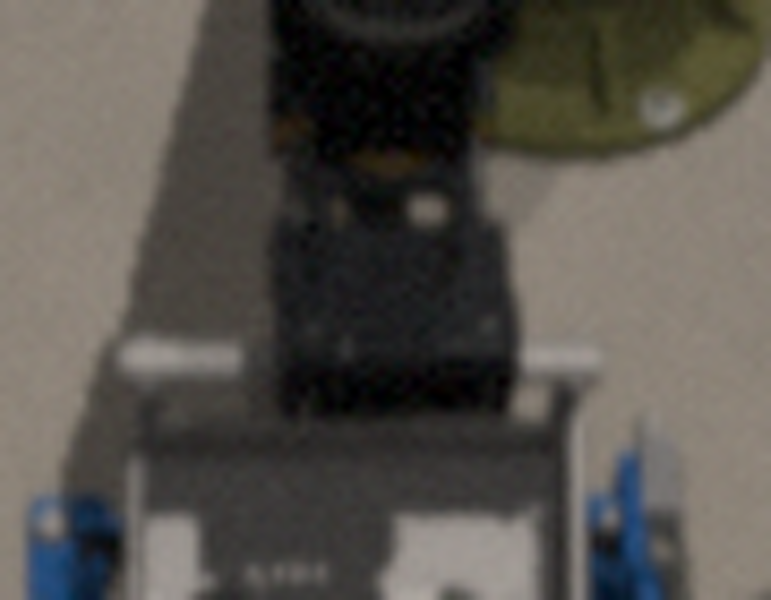

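The gripper straddles the bar freely at (380,360), with no force. I'll push on with the rear finger, without pinching.

```bash
python3 -m creep '[{"wx":0,"wy":0,"wz":0,"tx":0,"ty":14.5,"tz":0,"gripper":-0.1},{"wx":0,"wy":0,"wz":0,"tx":0,"ty":27,"tz":-1,"gripper":-0.1},{"wx":0,"wy":0,"wz":0,"tx":0,"ty":41,"tz":-1,"gripper":-0.1},{"wx":0,"wy":0,"wz":0,"tx":0,"ty":54,"tz":0,"gripper":-0.1},{"wx":0,"wy":0,"wz":0,"tx":0,"ty":66,"tz":4,"gripper":-0.1}]' 12; python3 - <<'E'
from h import *
optics.read_camera("scene")
for s in ("skip_bar","skip_lip"):
        print(s,[(np.round(x["point"],3).tolist(),round(x["confidence"],2)) for x in nets.place_of(s,"scene")[:2]])
E
```

```text
time_s: 5.4
tool_pos: [0.583, 0.0696, 0.3111]
tool_rot: [-180.0, 0.0, 109.2]
force: [-0.4, 0.1, 0.3]
grip_width: 0.0394
grasp_force: 0.0
skip_bar [([0.608, 0.07, 0.307], 0.68)]
skip_lip [([0.573, 0.059, 0.1], 0.68), ([0.606, 0.017, 0.087], 0.68)]
```

```bash
python3 -m creep '[{"wx":0,"wy":0,"wz":0,"tx":0,"ty":12,"tz":6,"gripper":-0.1},{"wx":0,"wy":0,"wz":0,"tx":0,"ty":24,"tz":12,"gripper":-0.1},{"wx":0,"wy":0,"wz":0,"tx":0,"ty":36,"tz":19,"gripper":-0.1},{"wx":0,"wy":0,"wz":0,"tx":0,"ty":46,"tz":25,"gripper":-0.1},{"wx":0,"wy":0,"wz":0,"tx":0,"ty":52,"tz":27,"gripper":-0.1}]' 12; python3 - <<'E'
from h import *
q,V=cloud("scene")
cv2.imwrite("pics/c5.png",cv2.resize(q[130:290,215:355],(525,600),interpolation=2)[:,:,::-1])
for s in ("skip_bar","skip_lip"):
        print(s,[(np.round(x["point"],3).tolist(),round(x["confidence"],2)) for x in nets.place_of(s,"scene")[:2]])
E
```

```text
time_s: 5.97
tool_pos: [0.6312, 0.0866, 0.2833]
tool_rot: [-179.9, -0.0, 109.2]
force: [-1.0, 0.1, -0.8]
grip_width: 0.0396
grasp_force: 0.0
skip_bar [([0.627, 0.078, 0.294], 0.61)]
skip_lip [([0.54, 0.053, 0.176], 0.74), ([0.562, 0.057, 0.096], 0.58)]
```

View pics/c5.png

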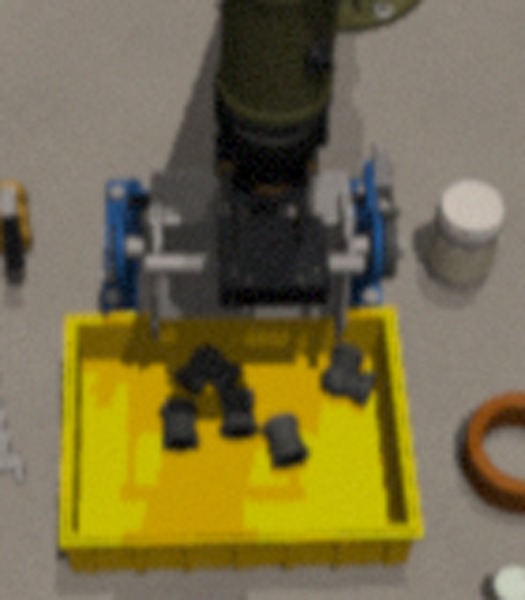

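All five fittings lie in the crate: (208,370), (180,420), (238,410), (285,440) and (347,375). The skip looks fully over, so I'll press forward gently against the stop to make sure.

```bash
python3 -m creep '[{"wx":0,"wy":0,"wz":0,"tx":0,"ty":5,"tz":0,"gripper":-0.1},{"wx":0,"wy":0,"wz":0,"tx":0,"ty":10,"tz":0,"gripper":-0.1},{"wx":0,"wy":0,"wz":0,"tx":0,"ty":13,"tz":0,"gripper":-0.1},{"wx":0,"wy":0,"wz":0,"tx":0,"ty":13,"tz":0,"gripper":-0.1},{"wx":0,"wy":0,"wz":0,"tx":0,"ty":13,"tz":0,"gripper":-0.1}]' 12
```

```text
time_s: 6.53
tool_pos: [0.6438, 0.0906, 0.2847]
tool_rot: [180.0, 0.0, 109.2]
force: [-0.5, -0.4, 0.1]
grip_width: 0.0396
grasp_force: 0.0
```

```bash
python3 -m creep '[{"wx":0,"wy":0,"wz":0,"tx":0,"ty":-13,"tz":0,"gripper":-0.1},{"wx":0,"wy":0,"wz":0,"tx":0,"ty":-26,"tz":0,"gripper":-0.1},{"wx":0,"wy":0,"wz":0,"tx":0,"ty":-33,"tz":-3,"gripper":-0.1},{"wx":0,"wy":0,"wz":0,"tx":0,"ty":-40,"tz":-8,"gripper":-0.1},{"wx":0,"wy":0,"wz":0,"tx":0,"ty":-47,"tz":-12,"gripper":-0.1}]' 12;python3 - <<'E'
from h import *
optics.read_camera("scene")
for s in ("skip_bar","skip_lip"):
        print(s,[(np.round(x["point"],3).tolist(),round(x["confidence"],2)) for x in nets.place_of(s,"scene")[:2]])
E
```

```text
time_s: 6.95
tool_pos: [0.599, 0.075, 0.2975]
tool_rot: [179.9, -0.0, 109.2]
force: [-0.2, -0.7, -0.3]
grip_width: 0.0392
grasp_force: 0.0
skip_bar [([0.627, 0.075, 0.292], 0.98)]
skip_lip [([0.563, 0.058, 0.096], 0.59)]
```

```bash
cat > side.py <<'E'
import sys
from h import *
q,V=cloud("scene"); a=np.radians(19); h=np.array([.538,.053])
P=V.reshape(-1,3); C=q.reshape(-1,3)
sx=(P[:,:2]-h)@[np.cos(a),np.sin(a)]; sy=(P[:,:2]-h)@[-np.sin(a),np.cos(a)]
im=np.full((500,500,3),255,np.uint8)
for x,y,z,c in zip(sx,sy,P[:,2],C):
    if abs(y)<.09 and abs(x)<.16 and .1<z<.42:
        f=abs(y)<.03
        cv2.circle(im,(int(250+x*1500),int(480-(z-.1)*1500)),3,(0,0,255) if f else (200,120,0) if abs(y)>.045 and c.mean()>90 else (190,190,190),-1)
o=get_obs(); t=(o["tool_pos"][:2]-h)@[np.cos(a),np.sin(a)]
cv2.drawMarker(im,(int(250+t*1500),int(480-(o["tool_pos"][2]-.1)*1500)),(0,0,0),0,20,2)
cv2.circle(im,(250,int(480-.075*1500)),int(.154*1500),(0,160,0),1)
m=(abs(sy)>.045)&(abs(sy)<.068)&(abs(sx)<.16)&(P[:,2]>.27)&(P[:,2]<.345)&(C.mean(1)>90)
print("bar surf",m.sum(),np.round([np.median(sx[m]),np.median(P[m,2]),P[m,2].max()] if m.any() else [],3),"tool sx",t.round(4),"z",o["tool_pos"][2].round(4))
b=cv2.resize(q[130:230,230:330],(300,500),interpolation=2)[:,:,::-1]
cv2.imwrite(sys.argv[1],np.hstack([im,b]))
E
python3 side.py pics/s1.png
```

```text
bar surf 72 [0.098 0.299 0.304] tool sx 0.0655 z 0.2972
```

View pics/s1.png

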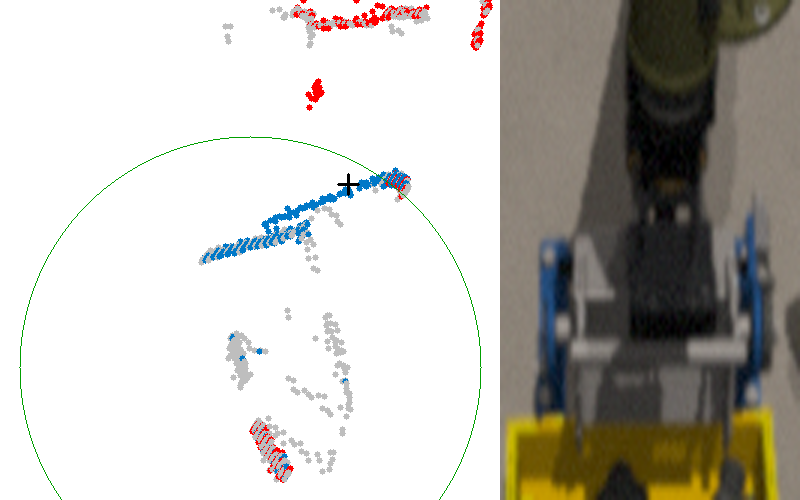

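The skip is fully tipped (bar surface at sx 98 mm, z 295 mm, right on the arc). The gripper now hangs behind and above the bar (TCP cross at (347,184), bar at (397,180)). The fingertips reach less deep than assumed, so the bar slipped past underneath. I'll lift, go over and straddle the bar deeper.

```bash
python3 -m creep '[{"wx":0,"wy":0,"wz":0,"tx":0,"ty":0,"tz":-20,"gripper":0.4},{"wx":0,"wy":0,"wz":0,"tx":0,"ty":0,"tz":-38,"gripper":0.4},{"wx":0,"wy":0,"wz":0,"tx":0,"ty":18,"tz":-38,"gripper":0.4},{"wx":0,"wy":0,"wz":0,"tx":0,"ty":35,"tz":-38,"gripper":0.4},{"wx":0,"wy":0,"wz":0,"tx":0,"ty":35,"tz":-38,"gripper":0.4}]' 12
python3 -m creep '[{"wx":0,"wy":0,"wz":0,"tx":0,"ty":0,"tz":20,"gripper":0.4},{"wx":0,"wy":0,"wz":0,"tx":0,"ty":0,"tz":40,"gripper":0.4},{"wx":0,"wy":0,"wz":0,"tx":0,"ty":0,"tz":55,"gripper":0.4},{"wx":0,"wy":0,"wz":0,"tx":0,"ty":0,"tz":65,"gripper":0.4},{"wx":0,"wy":0,"wz":0,"tx":0,"ty":0,"tz":70,"gripper":0.4}]' 12
python3 side.py pics/s2.png
```

```text
time_s: 7.57
tool_pos: [0.6344, 0.0887, 0.3332]
tool_rot: [-180.0, 0.0, 109.3]
force: [-0.6, 0.0, -1.3]
grip_width: 0.0591
grasp_force: 0.0
time_s: 7.98
tool_pos: [0.6314, 0.0867, 0.2626]
tool_rot: [-179.8, -0.0, 109.2]
force: [-0.3, 0.3, 0.4]
grip_width: 0.0606
grasp_force: 0.0
bar surf 76 [0.098 0.299 0.305] tool sx 0.0993 z 0.2626
```

View pics/s2.png

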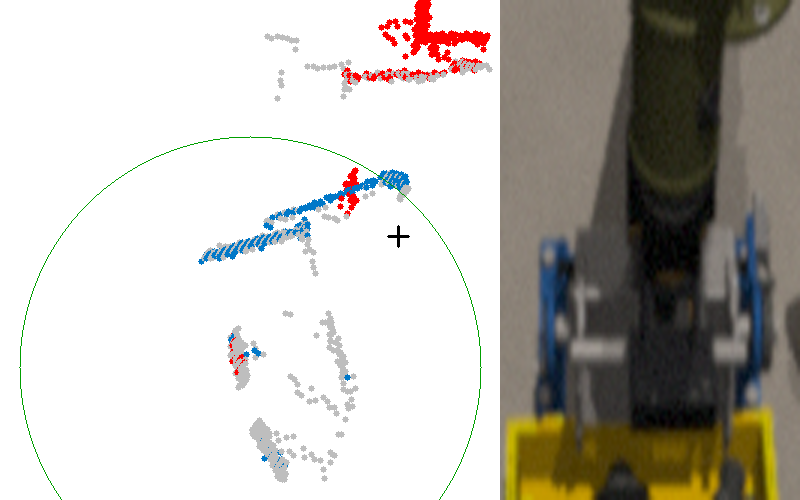

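The fingers now straddle the bar: rear finger at (350,190) behind it, front finger at (680,400) in the camera view. Next I ease it back.

```bash
python3 -m creep '[{"wx":0,"wy":0,"wz":0,"tx":0,"ty":0,"tz":0,"gripper":-0.1},{"wx":0,"wy":0,"wz":0,"tx":0,"ty":-7,"tz":0,"gripper":-0.1},{"wx":0,"wy":0,"wz":0,"tx":0,"ty":-13,"tz":-1.5,"gripper":-0.1},{"wx":0,"wy":0,"wz":0,"tx":0,"ty":-21,"tz":-7,"gripper":-0.1},{"wx":0,"wy":0,"wz":0,"tx":0,"ty":-27,"tz":-11,"gripper":-0.1}]' 12
python3 side.py pics/s3.png
```

```text
time_s: 8.45
tool_pos: [0.6069, 0.0777, 0.2775]
tool_rot: [179.8, -0.0, 109.2]
force: [2.5, 1.3, 2.3]
grip_width: 0.0411
grasp_force: 1.4
bar surf 76 [0.089 0.306 0.312] tool sx 0.0726 z 0.2786
```

```bash
python3 -m creep '[{"wx":0,"wy":0,"wz":0,"tx":0,"ty":-9,"tz":-6,"gripper":-0.1},{"wx":0,"wy":0,"wz":0,"tx":0,"ty":-18,"tz":-10.5,"gripper":-0.1},{"wx":0,"wy":0,"wz":0,"tx":0,"ty":-28,"tz":-15,"gripper":-0.1},{"wx":0,"wy":0,"wz":0,"tx":0,"ty":-37,"tz":-19,"gripper":-0.1},{"wx":0,"wy":0,"wz":0,"tx":0,"ty":-46,"tz":-22,"gripper":-0.1}]' 12
python3 side.py pics/s4.png
```

```text
time_s: 8.92
tool_pos: [0.5624, 0.0622, 0.2984]
tool_rot: [180.0, -0.0, 109.2]
force: [1.0, 0.7, 0.8]
grip_width: 0.0389
grasp_force: 0.6
bar surf 65 [0.042 0.329 0.333] tool sx 0.0247 z 0.299
```

```bash
python3 -m creep '[{"wx":0,"wy":0,"wz":0,"tx":0,"ty":0,"tz":0,"gripper":-0.4},{"wx":0,"wy":0,"wz":0,"tx":0,"ty":-5,"tz":-1,"gripper":-0.4},{"wx":0,"wy":0,"wz":0,"tx":0,"ty":-13,"tz":-2,"gripper":-0.4},{"wx":0,"wy":0,"wz":0,"tx":0,"ty":-22,"tz":-3,"gripper":-0.4},{"wx":0,"wy":0,"wz":0,"tx":0,"ty":-30,"tz":-4,"gripper":-0.4}]' 12
python3 side.py pics/s5.png
python3 -m creep '[{"wx":0,"wy":0,"wz":0,"tx":0,"ty":-8,"tz":0,"gripper":-0.4},{"wx":0,"wy":0,"wz":0,"tx":0,"ty":-16,"tz":0,"gripper":-0.4},{"wx":0,"wy":0,"wz":0,"tx":0,"ty":-22,"tz":1,"gripper":-0.4},{"wx":0,"wy":0,"wz":0,"tx":0,"ty":-28,"tz":1,"gripper":-0.4},{"wx":0,"wy":0,"wz":0,"tx":0,"ty":-32,"tz":2,"gripper":-0.4}]' 12
python3 side.py pics/s6.png
```

```text
time_s: 9.38
tool_pos: [0.5339, 0.0523, 0.3013]
tool_rot: [-179.9, 0.0, 109.2]
force: [-0.0, 0.4, -0.1]
grip_width: 0.0268
grasp_force: 0.2
bar surf 68 [0.006 0.334 0.34 ] tool sx -0.0053 z 0.3018
time_s: 9.85
tool_pos: [0.5041, 0.0418, 0.2997]
tool_rot: [180.0, -0.0, 109.2]
force: [-0.3, -0.6, 1.1]
grip_width: 0.0261
grasp_force: 0.0
bar surf 56 [-0.027  0.332  0.338] tool sx -0.0362 z 0.2995
```

```bash
python3 -m creep '[{"wx":0,"wy":0,"wz":0,"tx":0,"ty":-8,"tz":1,"gripper":-0.4},{"wx":0,"wy":0,"wz":0,"tx":0,"ty":-15,"tz":3,"gripper":-0.4},{"wx":0,"wy":0,"wz":0,"tx":0,"ty":-22,"tz":5,"gripper":-0.4},{"wx":0,"wy":0,"wz":0,"tx":0,"ty":-29,"tz":8,"gripper":-0.4},{"wx":0,"wy":0,"wz":0,"tx":0,"ty":-36,"tz":11,"gripper":-0.4}]' 12
python3 side.py pics/s7.png
python3 -m creep '[{"wx":0,"wy":0,"wz":0,"tx":0,"ty":-7,"tz":4,"gripper":-0.4},{"wx":0,"wy":0,"wz":0,"tx":0,"ty":-14,"tz":7,"gripper":-0.4},{"wx":0,"wy":0,"wz":0,"tx":0,"ty":-20,"tz":11,"gripper":-0.4},{"wx":0,"wy":0,"wz":0,"tx":0,"ty":-23,"tz":13,"gripper":-0.4},{"wx":0,"wy":0,"wz":0,"tx":0,"ty":-23,"tz":13,"gripper":-0.4}]' 12
python3 side.py pics/s8.png
```

```text
time_s: 10.32
tool_pos: [0.4704, 0.0303, 0.2886]
tool_rot: [179.9, -0.0, 109.2]
force: [1.3, 0.9, 0.6]
grip_width: 0.0263
grasp_force: 0.7
bar surf 63 [-0.062  0.319  0.324] tool sx -0.0733 z 0.2879
time_s: 10.78
tool_pos: [0.448, 0.0223, 0.2749]
tool_rot: [-179.9, -0.0, 109.2]
force: [-0.4, 0.8, 0.2]
grip_width: 0.026
grasp_force: 0.0
bar surf 58 [-0.089  0.305  0.311] tool sx -0.0944 z 0.2753
```

The bar is back at its home position with no force on it. I'll open and lift straight up.

```bash
python3 -m creep '[{"wx":0,"wy":0,"wz":0,"tx":0,"ty":2,"tz":0,"gripper":0.4},{"wx":0,"wy":0,"wz":0,"tx":0,"ty":4,"tz":0,"gripper":0.4},{"wx":0,"wy":0,"wz":0,"tx":0,"ty":5,"tz":0,"gripper":0.4},{"wx":0,"wy":0,"wz":0,"tx":0,"ty":5,"tz":0,"gripper":0.4},{"wx":0,"wy":0,"wz":0,"tx":0,"ty":5,"tz":0,"gripper":0.4}]' 12
python3 -m creep '[{"wx":0,"wy":0,"wz":0,"tx":0,"ty":0,"tz":-20,"gripper":0.4},{"wx":0,"wy":0,"wz":0,"tx":0,"ty":0,"tz":-45,"gripper":0.4},{"wx":0,"wy":0,"wz":0,"tx":0,"ty":0,"tz":-70,"gripper":0.4},{"wx":0,"wy":0,"wz":0,"tx":0,"ty":0,"tz":-78,"gripper":0.4},{"wx":0,"wy":0,"wz":0,"tx":0,"ty":0,"tz":-78,"gripper":0.4}]' 12
python3 side.py pics/s9.png; python3 - <<'E'
from h import *
q,V=cloud("scene")
cv2.imwrite("pics/c9.png",cv2.resize(q[110:300,195:385],(600,600),interpolation=2)[:,:,::-1])
E
```

```text
time_s: 11.25
tool_pos: [0.4541, 0.0245, 0.2756]
tool_rot: [-180.0, 0.0, 109.2]
force: [-0.4, 0.3, -0.4]
grip_width: 0.0516
grasp_force: 0.0
time_s: 11.67
tool_pos: [0.455, 0.0245, 0.3556]
tool_rot: [179.8, 0.0, 109.2]
force: [0.8, -0.1, 0.5]
grip_width: 0.0606
grasp_force: 0.0
bar surf 49 [-0.089  0.305  0.31 ] tool sx -0.0885 z 0.3538
```

View pics/c9.png

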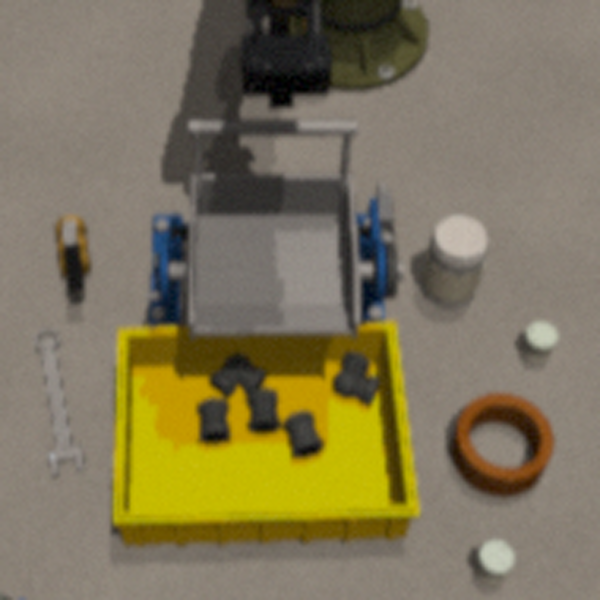

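The skip is upright and empty, with the bar at (272,127) back in its original place. The five fittings are in the crate at (237,375), (213,420), (262,410), (303,435) and (355,378). The gripper is clear, so I'm handing in.

```bash
python3 -c "
from cell import env
print(env.sign_off())"
```

```text
the job is handed in; nothing more can be done
None
```

I tipped the skip fully, all five fittings went into the crate, and I eased it back upright onto its rest, let go and handed the job in; the sign-off returned no verdict, but the last picture shows the skip home, the fittings in the crate and the gripper clear.

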